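# Count out two fuse links on the rocking board

### The arm

A 6-joint arm with a two-finger parallel gripper is mounted at the origin on the work surface. World frame = base frame: x ahead of the robot, y to its left, z up, the work surface at z = 0. Lengths are in m, angles in rad, forces in N, time in s.
With the tool pointing down it reaches from about 0.275 to 0.775 m from the base axis. Payload 14.6 kg.
Tool frame: the origin (TCP) lies on the centre line of the jaws, within the pads' length; the fingertips stand 8 mm ahead of it and the grasp point (between the pads) lies 11 mm behind it; z points along the fingers, x is the direction in which the jaws open and shut, and the axes are right-handed (so a half turn about z gives the same grasp; the last joint's range is limited). The gripper opens to 85 mm and grips with 20 to 120 N. Pads are 22 mm wide; open, the fingers measure 114 mm over their backs; the gripper's body (76 mm by 85 mm) begins 54 mm behind the grasp point. The pads swing forward as they close: fully open they stand 13 mm farther back than shut.
Start: joints at [-1.425, 0.263, -0.048, 1.259, 0, 1.415], TCP at [0.156, -0.501, 0.239] pointing down, gripper open.
Joint ranges: [-2.65, 2.65], [-0.89, 1.7], [-1.18, 1.37], [-2.13, 2.11], [-1.35, 1.29], [-3.14, 3.14]. Speed limits (rad/s): [1.89, 1.89, 2.57, 2.79, 3.14, 3.14].

### API

Orientations are given as a unit quaternion [x, y, z, w].
In Python, from cell import env gives the robot as it stands. The module is installed in compiled form; this text tells all that it offers.
- The arm moves only by the tool jog_arm, never from a script. Its argument "plan" is a list of rows, each an object with "xyz": the shift along the tool's x, y, z in mm, a list of three; "angular": the turn, a rotation vector about the tool's x, y, z in degrees, a list of three; "claw": the closure, from -1 (fully open) to 1 (shut), so that 0 is half open. A call has 1 to 5 rows; each row is the pose to reach, as a shift and turn from the pose measured when the call began, along the tool's axes at that moment; what a row does not reach only later rows make up. A row lasts 1/8 s, in which the tool goes at most 62.5 mm and 10.7 degrees, less where a joint would pass 70% of its speed; a pose out of reach is approached as far as the arm can. A call with a gripper value outside its range is refused whole. The fingers move at their own pace and stop on an object; "newtons" is the grip in N (left out, the last holds). Time passes only in rows, so rows that repeat a pose let the fingers close. It gives the time, the measured TCP pose, the force and the opening at its end, in the units of the state.
- env.observe(): the state, without advancing time (a new reading comes with each control period).
- env.camera(name): name is "scene" or "side" or "wrist"; returns a dict with "color" (420x560x3 uint8, red, green, blue), "K" (3x3 intrinsics, pixels), "pose" (4x4, takes a point from camera to world coordinates). Camera axes: x right, y down, z forward; pixel columns grow to the right and rows downward; lengths in m; the calibration is good to about 2 mm. The wrist camera is an equidistant fisheye: a pixel r from the principal point sees the ray r / f radians off the axis. A picture is of the moment at which its call begins. There is no depth.
- env.sign_off(): hands the job in, once; it reports no verdict.
The state is a dict: "clock": time; "q": joint angles; "joint_vel": joint speeds; "tau": joint torques, N m; "ee_pos": TCP position; "orientation": TCP orientation; "wrist_force": force on the tool from outside, world axes, zero at the start; "wrist_torque": the same for the moment, N m; "finger_gap": finger opening in m.
Only numpy, scipy, OpenCV 4.12 (cv2) and the standard library are available. Lean on these libraries where they do the work, as an engineer would, in place of code of your own. Each camera call takes 0.05 s, during which the arm holds its last target. There are 200 camera calls.

### The job

Count out a pair of fuse links on the rocking counting board: press down its raised end so that all three links roll out of the channel and over the pockets, then press the other end down so that the spare link rolls back into the channel. Leave one link lying in each of the two pockets and the spare in the channel, with the board left tipped towards the channel, and never touch the links themselves.

Things in the scene. Friction and masses are not known exactly. Their poses are not given: they have to be found in the camera images.
- board: Aluminium tray 160 x 66 mm, a seesaw on a steel stand. Origin mid-board on the hinge, at lane-floor level, 80 mm above the table. x along the lane from channel end to run-out end, y along the hinge, z out of the floor. Press tabs at both ends, |x| 76 to 126 mm, tops at z = +18 mm like the walls. Stops 0.5 rad either side of level; starts channel end low. 2 to 4 N on a tab moves it; friction holds it.
- fuse_1: One of three identical electrical fuse links: white ceramic cylinder, steel caps, 14 mm diameter, 51 mm long, 22 g. Origin at its centre, y along its length. All start side by side across the channel (grey floor, board x = -76 to -30 mm); any link may end in any place.
- fuse_2: Identical link. The two pockets it may drop into are black-floored slots across the 54 mm wide lane, 16.5 mm wide, 14 mm deep, centred at board x = -14 and +22 mm. Seated, it lies flush, its centre 7 mm under the lane floor. The run-out beyond is board x = +30 to +76 mm.
- fuse_3: Identical link. Links roll once the board passes level, and over a filled pocket well before the stop. Pressing straight down 92 mm to the side of the hinge, the raised tab's top goes from about 70 mm above the hinge axis to about 30 mm below it at the stop.
Things that resemble listed ones, but are neither listed nor needed, are in the scene too. Leave any orange or pink look-alike of the part that bears board alone.

How it is judged:
By the outcome, as a careful person would: the job done as asked, in the order asked, and still so for the second after the job is handed in, with the robot touching nothing.
It also fails if it takes over 45 s, if anything falls off the work surface, if the arm or the gripper's body presses on something with over 40 N, if the wrist force passes 120 N, or if a joint passes its speed limit or range.

## Working session

There is one attempt and no reset: what is moved stays moved. The work goes in short steps, Python scripts to look and compute and a tool call to move; the robot and the scene stay as the last step left them, time stands still between calls to the robot, and variables do not carry over. Pictures are saved under pics/ and viewed, about 8 in all and at most 12, crops included, and the job is handed in when it is done.

Besides the shell and the picture viewer there is one more tool, called after ">>>" in YAML: its name, and indented under it one key for each argument. jog_arm: Moves the arm, as the interface text tells. Its arguments: {"type":"object","properties":{"plan":{"type":"array","items":{"type":"object","properties":{"xyz":{"type":"array","items":{"type":"number"}},"angular":{"type":"array","items":{"type":"number"}},"claw":{"type":"number"}}}},"newtons":{"type":"number"}},"required":["plan"]}

```bash
mkdir -p pics; python3 - <<'E'
from cell import env
import cv2, numpy as np
for n in ("scene","side"):
    c=env.camera(n); cv2.imwrite(f"pics/{n}0.png",c["color"][:,:,::-1]); np.savez(f"{n}0.npz",**c)
    print(n,c["K"].round(1).tolist(),c["pose"].round(3).tolist())
s=env.observe(); print(s["clock"],s["ee_pos"],s["orientation"])
E
```

```text
scene [[434.4, 0.0, 275.3], [0.0, 434.4, 210.5], [0.0, 0.0, 1.0]] [[-0.338, 0.769, -0.543, 1.207], [0.941, 0.279, -0.19, 0.242], [0.005, -0.575, -0.818, 0.963], [0.0, 0.0, 0.0, 1.0]]
side [[430.4, 0.0, 281.6], [0.0, 430.4, 208.9], [0.0, 0.0, 1.0]] [[-0.948, -0.244, 0.206, 0.385], [-0.319, 0.707, -0.632, 0.711], [0.008, -0.664, -0.747, 0.837], [0.0, 0.0, 0.0, 1.0]]
0.1 [ 0.15550969 -0.50120128  0.23884791] [ 8.05079950e-01 -5.93166106e-01 -3.46408903e-04 -3.52221873e-04]
```

View pics/scene0.png

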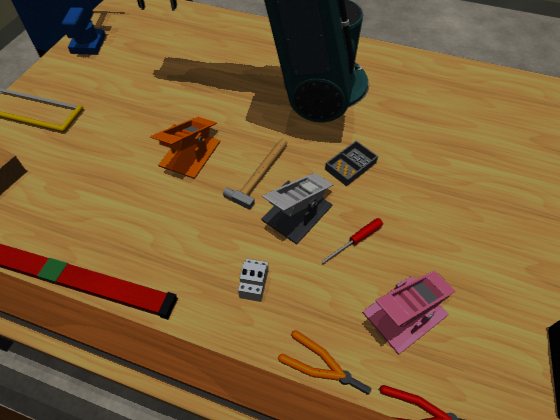

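View pics/side0.png

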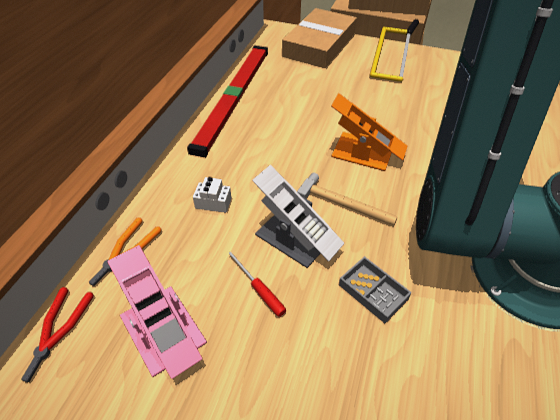

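Three seesaws are in view. Orange is at scene (188,145) and pink at (410,305), both look-alikes. The grey aluminium one, at scene (298,205) and side (298,215), holds white links and fits the description. I'll confirm it with enlarged crops.

```bash
python3 - <<'E'
import cv2, numpy as np
a=cv2.imread("pics/scene0.png")[160:250,250:345]; b=cv2.imread("pics/side0.png")[155:275,240:355]
a=cv2.resize(a,(400,379),interpolation=cv2.INTER_CUBIC); b=cv2.resize(b,(400,417),interpolation=cv2.INTER_CUBIC)
o=np.zeros((417,800,3),np.uint8); o[:379,:400]=a; o[:,400:]=b; cv2.imwrite("pics/crop1.png",o)
E
```

```text
(no output)
```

View pics/crop1.png

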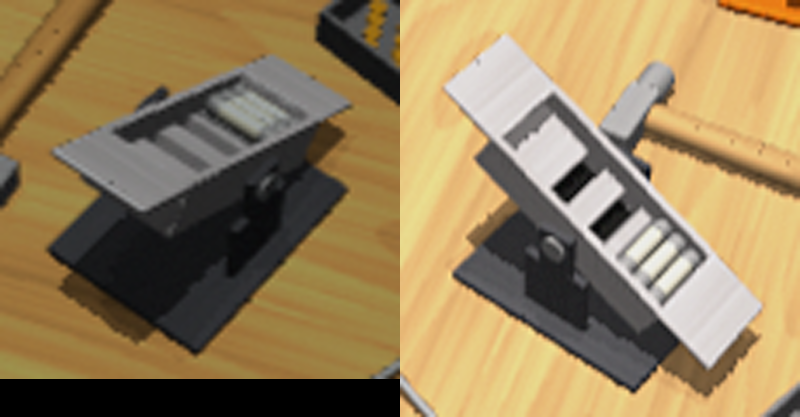

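The grey board has three white links in its channel, and the channel end is low on the robot's side. Next I triangulate its four top corners.

```bash
cat > h.py <<'E'
import cv2, numpy as np
def P(c):
    T=np.linalg.inv(c["pose"]); return c["K"]@T[:3]
def tri(a,b,pa,pb):
    X=cv2.triangulatePoints(P(a),P(b),np.float64(pa).T,np.float64(pb).T); return (X[:3]/X[3]).T
E
python3 - <<'E'
from h import *
a=np.load("scene0.npz");b=np.load("side0.npz")
X=tri(a,b,[(284.9,210.1),(263.1,196.3),(333.6,184.5),(314.6,173.1)],[(252.7,180.3),(270.2,165.6),(329.4,260.8),(343.8,243.3)])
print(X.round(4)); up=X[:2].mean(0);lo=X[2:].mean(0);d=up-lo
print(np.linalg.norm(d),np.linalg.norm(X[0]-X[1]),np.linalg.norm(X[2]-X[3]),np.arcsin(d[2]/np.linalg.norm(d)))
xa=d/np.linalg.norm(d); h=np.array([xa[0],xa[1],0]);h/=np.linalg.norm(h)
yv=np.cross([0,0,1],h); z=np.cross(xa,yv); hinge=(up+lo)/2-0.018*z
print("hinge",hinge,"h",h,"yaw",np.arctan2(h[1],h[0]))
for s in(1,-1): print("press xy",hinge+s*.092*h)
from cell import env
from scipy.spatial.transform import Rotation as R
s=env.observe();r=R.from_quat(s["orientation"]);print(r.as_matrix().round(3),s["finger_gap"])
for s_ in(1,-1):
    t=hinge+s_*.092*h; t[2]=.08+.075+.02+.008; print(1000*r.inv().apply(t-s["ee_pos"]))
E
```

```text
[[0.6627 0.0744 0.155 ]
 [0.6422 0.0138 0.1536]
 [0.4551 0.1464 0.0344]
 [0.4351 0.0867 0.0347]]
0.2501970190382187 0.06397243746957673 0.06294403644749062 0.4990944114715327
hinge [0.55692214 0.07748499 0.07859568] h [ 0.94402431 -0.32987588  0.        ] yaw -0.33617209133127557
press xy [0.64377237 0.04713641 0.07859568]
press xy [0.4700719  0.10783358 0.07859568]
[[ 0.296 -0.955 -0.   ]
 [-0.955 -0.296  0.001]
 [-0.001 -0.    -1.   ]] 0.0853185679758139
[-378.98248758 -628.80399236   56.31588736]
[-488.42265125 -480.8890047    56.39955906]
```

```bash
cat >> h.py <<'E'
from scipy.spatial.transform import Rotation as R
HINGE=np.array([.5569,.0775,.080]); H=np.array([.944,-.330,0])
def togo(side,z):
    "shift (mm) and turn (deg) in tool axes to a press point at TCP height z, jaws across the lane"
    from cell import env
    s=env.observe(); r=R.from_quat(s["orientation"])
    t=HINGE+side*.092*H; t[2]=z
    y=-H if r.as_matrix()[:2,1]@H[:2]<-.2 and False else H
    zt=np.array([0,0,-1.]); g=R.from_matrix(np.c_[np.cross(y,zt),y,zt])
    print(s["clock"],"xyz",(1000*r.inv().apply(t-s["ee_pos"])).round(1),"ang",(r.inv()*g).as_rotvec(degrees=True).round(1),
      "tcp",s["ee_pos"].round(4),"F",s["wrist_force"].round(1),"q",s["q"].round(2),"gap",round(s["finger_gap"],4))
E
python3 -c "
from h import *; togo(1,.239)"
```

```text
0.1 xyz [-3.790e+02 -6.288e+02  3.000e-01] ang [-1.000e-01  0.000e+00 -1.435e+02] tcp [ 0.1555 -0.5012  0.2388] F [-0.9  0.7  0.4] q [-1.43  0.26 -0.05  1.26  0.    1.42] gap 0.0853
```

>>> jog_arm:
  plan:
    - {"xyz":[-25,-43,0],"angular":[0,0,-10],"claw":1}
    - {"xyz":[-50,-86,0],"angular":[0,0,-20],"claw":1}
    - {"xyz":[-75,-129,0],"angular":[0,0,-30],"claw":1}
    - {"xyz":[-100,-172,0],"angular":[0,0,-40],"claw":1}
    - {"xyz":[-130,-216,0],"angular":[0,0,-50],"claw":1}

```text
clock: 0.72
ee_pos: [0.3241, -0.3118, 0.2389]
orientation: [0.981, -0.195, -0.0, -0.001]
wrist_force: [1.3, -1.2, -0.4]
finger_gap: -0.0
```

```bash
python3 -c "
from h import *; togo(1,.239)"
```

```text
0.725 xyz [ 1.583e+02 -4.538e+02  2.000e-01] ang [ -0.1  -0.  -93.2] tcp [ 0.3241 -0.3118  0.2389] F [ 1.3 -1.2 -0.4] q [-0.95  0.14 -0.22  1.22  0.    1.01] gap -0.0
```

>>> jog_arm:
  plan:
    - {"xyz":[18,-48,0],"angular":[0,0,-10],"claw":1}
    - {"xyz":[36,-98,0],"angular":[0,0,-20],"claw":1}
    - {"xyz":[54,-148,0],"angular":[0,0,-30],"claw":1}
    - {"xyz":[72,-198,0],"angular":[0,0,-40],"claw":1}
    - {"xyz":[90,-248,0],"angular":[0,0,-50],"claw":1}

```text
clock: 1.35
ee_pos: [0.5029, -0.1154, 0.2389]
orientation: [0.971, 0.241, -0.0, -0.001]
wrist_force: [0.6, -1.4, -0.2]
finger_gap: 0.0
```

```bash
python3 -c "
from h import *; togo(1,.239)"
```

```text
1.35 xyz [200.5 -77.8  -0. ] ang [ -0.1  -0.  -42.9] tcp [ 0.5029 -0.1154  0.2389] F [ 0.6 -1.4 -0.2] q [-0.38  0.25 -0.07  1.25  0.    0.7 ] gap 0.0
```

>>> jog_arm:
  plan:
    - {"xyz":[42,-16,0],"angular":[0,0,-10],"claw":1}
    - {"xyz":[84,-32,0],"angular":[0,0,-20],"claw":1}
    - {"xyz":[126,-48,0],"angular":[0,0,-30],"claw":1}
    - {"xyz":[168,-64,0],"angular":[0,0,-40],"claw":1}
    - {"xyz":[200.5,-78,0],"angular":[0,0,-43],"claw":1}

```text
clock: 1.98
ee_pos: [0.6445, 0.0488, 0.2384]
orientation: [0.814, 0.582, -0.0, -0.001]
wrist_force: [1.4, -0.4, -0.1]
finger_gap: -0.0
```

```bash
python3 -c "
from h import *; togo(1,.175)"
```

```text
1.975 xyz [-1.9 -0.1 63.4] ang [-0.1 -0.   0.4] tcp [0.6445 0.0488 0.2384] F [ 1.4 -0.4 -0.1] q [-0.05  0.48  0.29  1.38  0.    0.28] gap -0.0
```

>>> jog_arm:
  plan:
    - {"xyz":[-1,0,30],"claw":1}
    - {"xyz":[-2,0,55],"claw":1}
    - {"xyz":[-2,0,68],"claw":1}
    - {"xyz":[-2,0,72],"claw":1}
    - {"xyz":[-2,0,76],"claw":1}

```text
schema error: expected keys xyz, angular, claw
```

```bash
python3 - <<'E'
from h import *; togo(1,.05)
from cell import env
c=env.camera("side"); cv2.imwrite("pics/a.png",cv2.resize(c["color"][110:310,180:400,::-1],(660,600)))
E
```

```text
1.975 xyz [-2.000e+00  1.000e-01  1.884e+02] ang [-0.1 -0.   0.4] tcp [0.6445 0.0488 0.2384] F [ 1.4 -0.4 -0.1] q [-0.05  0.48  0.29  1.38  0.    0.28] gap -0.0
```

View pics/a.png

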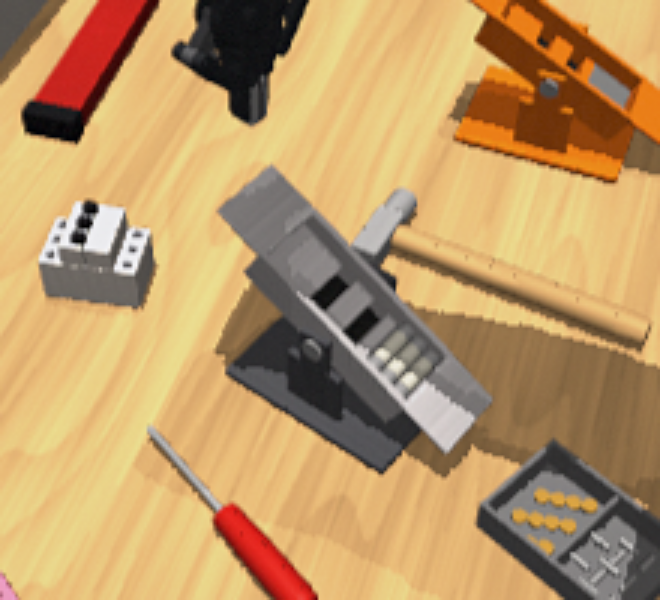

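The crop shows the shut fingertips (250,115) above the raised tab (265,200), and the three links still in the channel (400,360). The move was refused because it needs the `angular` key, so I'm resending it.

>>> jog_arm:
  plan:
    - {"xyz":[-1,0,30],"angular":[0,0,0],"claw":1}
    - {"xyz":[-2,0,55],"angular":[0,0,0],"claw":1}
    - {"xyz":[-2,0,68],"angular":[0,0,0],"claw":1}
    - {"xyz":[-2,0,72],"angular":[0,0,0],"claw":1}
    - {"xyz":[-2,0,76],"angular":[0,0,0],"claw":1}

```text
clock: 2.65
ee_pos: [0.6458, 0.0496, 0.1625]
orientation: [0.813, 0.583, 0.001, -0.001]
wrist_force: [0.7, -0.1, 3.3]
finger_gap: -0.0002
```

```bash
python3 -c "
from h import *; togo(1,.05)"
```

```text
2.65 xyz [ -3.2  -1.1 112.5] ang [-0.  -0.1  0.5] tcp [0.6458 0.0496 0.1625] F [ 0.7 -0.1  3.3] q [-0.05  0.5   0.12  1.19  0.    0.28] gap -0.0002
```

>>> jog_arm:
  plan:
    - {"xyz":[-2,-1,5],"angular":[0,0,0],"claw":1}
    - {"xyz":[-3,-1,10],"angular":[0,0,0],"claw":1}
    - {"xyz":[-3,-1,15],"angular":[0,0,0],"claw":1}
    - {"xyz":[-3,-1,20],"angular":[0,0,0],"claw":1}
    - {"xyz":[-3,-1,25],"angular":[0,0,0],"claw":1}

```text
clock: 3.28
ee_pos: [0.6439, 0.0471, 0.1371]
orientation: [0.813, 0.583, 0.001, -0.001]
wrist_force: [1.3, -0.6, 2.6]
finger_gap: -0.0001
```

>>> jog_arm:
  plan:
    - {"xyz":[0,0,5],"angular":[0,0,0],"claw":1}
    - {"xyz":[0,0,10],"angular":[0,0,0],"claw":1}
    - {"xyz":[0,0,15],"angular":[0,0,0],"claw":1}
    - {"xyz":[0,0,20],"angular":[0,0,0],"claw":1}
    - {"xyz":[0,0,25],"angular":[0,0,0],"claw":1}

```text
clock: 3.9
ee_pos: [0.644, 0.0471, 0.1118]
orientation: [0.813, 0.583, 0.001, -0.001]
wrist_force: [2.9, -0.3, 2.7]
finger_gap: 0.0001
```

>>> jog_arm:
  plan:
    - {"xyz":[0,0,4],"angular":[0,0,0],"claw":1}
    - {"xyz":[0,0,8],"angular":[0,0,0],"claw":1}
    - {"xyz":[0,0,12],"angular":[0,0,0],"claw":1}
    - {"xyz":[0,0,16],"angular":[0,0,0],"claw":1}
    - {"xyz":[0,0,20],"angular":[0,0,0],"claw":1}

```text
clock: 4.53
ee_pos: [0.6441, 0.0471, 0.0916]
orientation: [0.813, 0.583, 0.001, -0.001]
wrist_force: [3.6, -0.5, 2.5]
finger_gap: 0.0001
```

```bash
python3 - <<'E'
from h import *; togo(1,.056)
from cell import env
c=env.camera("side"); cv2.imwrite("pics/b.png",cv2.resize(c["color"][110:310,180:400,::-1],(660,600)))
E
```

```text
4.525 xyz [-0.2 -0.4 35.6] ang [ 0.  -0.1  0.5] tcp [0.6441 0.0471 0.0916] F [ 3.6 -0.5  2.5] q [-0.05  0.54 -0.01  1.02  0.    0.27] gap 0.0001
```

View pics/b.png

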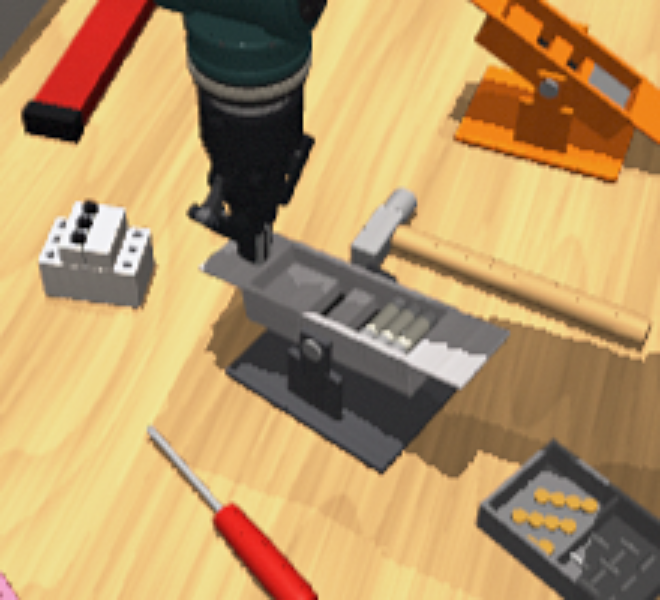

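The board is just past level and the links have begun to roll, now at the first pocket (385,320). The fingers are on the tab (255,255). I'll continue to the stop.

>>> jog_arm:
  plan:
    - {"xyz":[0,0,4],"angular":[0,0,0],"claw":1}
    - {"xyz":[0,0,8],"angular":[0,0,0],"claw":1}
    - {"xyz":[0,0,12],"angular":[0,0,0],"claw":1}
    - {"xyz":[0,0,16],"angular":[0,0,0],"claw":1}
    - {"xyz":[0,0,20],"angular":[0,0,0],"claw":1}

```text
clock: 5.2
ee_pos: [0.6435, 0.0473, 0.0706]
orientation: [0.813, 0.583, 0.0, -0.001]
wrist_force: [-0.5, 0.8, 2.3]
finger_gap: 0.0001
```

>>> jog_arm:
  plan:
    - {"xyz":[0,0,4],"angular":[0,0,0],"claw":1}
    - {"xyz":[0,0,8],"angular":[0,0,0],"claw":1}
    - {"xyz":[0,0,11],"angular":[0,0,0],"claw":1}
    - {"xyz":[0,0,13],"angular":[0,0,0],"claw":1}
    - {"xyz":[0,0,13],"angular":[0,0,0],"claw":1}

```text
clock: 5.82
ee_pos: [0.6459, 0.0469, 0.0603]
orientation: [0.813, 0.583, 0.003, 0.001]
wrist_force: [1.1, -1.2, 26.3]
finger_gap: 0.0001
```

```bash
python3 - <<'E'
from h import *; togo(1,.056)
from cell import env
c=env.camera("side"); cv2.imwrite("pics/c.png",cv2.resize(c["color"][110:310,180:400,::-1],(660,600)))
E
```

```text
5.825 xyz [-0.5 -2.1  4.3] ang [ 0.3 -0.2  0.5] tcp [0.6459 0.0469 0.0603] F [ 1.1 -1.2 26.3] q [-0.05  0.56 -0.06  0.94  0.    0.27] gap 0.0001
```

View pics/c.png

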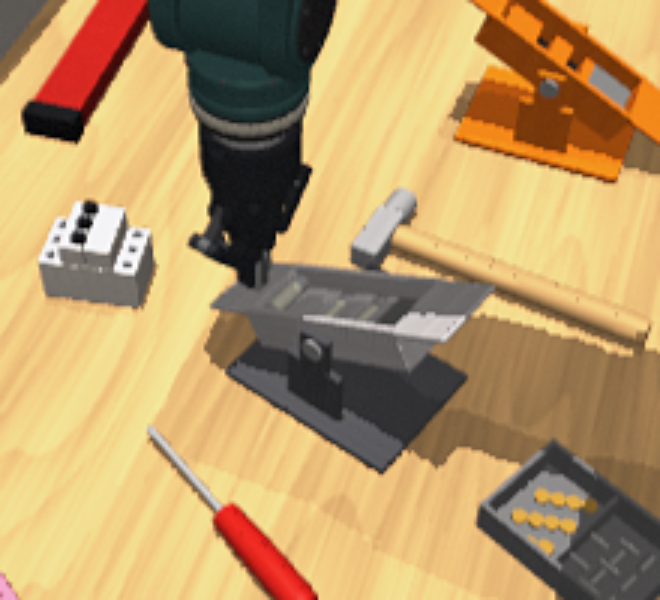

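At the stop (26 N). One link is in the run-out at (290,290) and two are at the pockets. I'll lift, cross over to the other end and check the channel is empty.

>>> jog_arm:
  plan:
    - {"xyz":[0,0,-10],"angular":[0,0,0],"claw":1}
    - {"xyz":[0,0,-40],"angular":[0,0,0],"claw":1}
    - {"xyz":[0,0,-90],"angular":[0,0,0],"claw":1}
    - {"xyz":[0,0,-140],"angular":[0,0,0],"claw":1}
    - {"xyz":[0,0,-150],"angular":[0,0,0],"claw":1}

```text
clock: 6.5
ee_pos: [0.6461, 0.0467, 0.2135]
orientation: [0.813, 0.583, 0.004, 0.002]
wrist_force: [0.2, 0.0, -0.5]
finger_gap: 0.0002
```

```bash
python3 -c "
from h import *; togo(-1,.21)"
```

```text
6.5 xyz [   1.4 -186.4    1.8] ang [ 0.5 -0.2  0.5] tcp [0.6461 0.0467 0.2135] F [ 0.2  0.  -0.5] q [-0.05  0.48  0.22  1.3   0.    0.27] gap 0.0002
```

>>> jog_arm:
  plan:
    - {"xyz":[0,-40,0],"angular":[0,0,0],"claw":1}
    - {"xyz":[1,-85,0],"angular":[0,0,0],"claw":1}
    - {"xyz":[1,-130,0],"angular":[0,0,0],"claw":1}
    - {"xyz":[1,-170,0],"angular":[0,0,0],"claw":1}
    - {"xyz":[1,-186,0],"angular":[0.5,0,0.5],"claw":1}

```text
clock: 7.12
ee_pos: [0.4681, 0.1079, 0.2114]
orientation: [0.815, 0.579, 0.001, -0.002]
wrist_force: [-0.1, 0.2, -0.7]
finger_gap: 0.0001
```

```bash
python3 - <<'E'
from h import *; togo(-1,.1625)
from cell import env
a=env.camera("side")["color"][160:270,230:350,::-1]; b=env.camera("scene")["color"][150:260,240:360,::-1]
cv2.imwrite("pics/d.png",cv2.resize(np.hstack([a,b]),(800,367),interpolation=cv2.INTER_CUBIC))
E
```

```text
7.125 xyz [ 0.4  1.9 48.9] ang [-0.1 -0.2  0.1] tcp [0.4681 0.1079 0.2114] F [-0.1  0.2 -0.7] q [ 0.05  0.2  -0.21  1.16  0.    0.39] gap 0.0001
```

View pics/d.png

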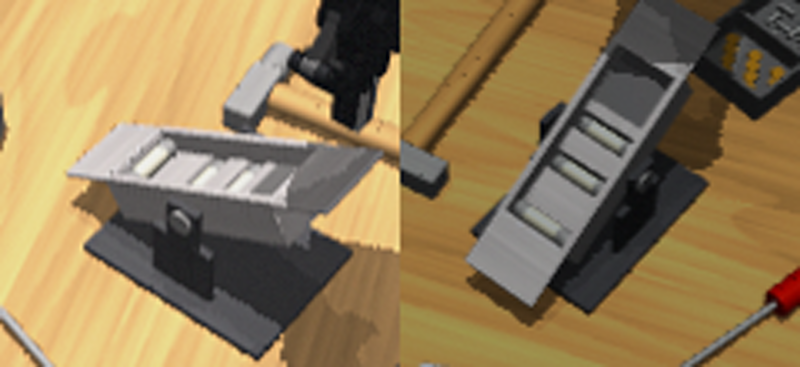

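Two links are seated in the pockets (right view, (600,135) and (578,175)). The spare is in the run-out (540,222) and the channel is empty. Now I press the channel end.

>>> jog_arm:
  plan:
    - {"xyz":[0,1,20],"angular":[0,0,0],"claw":1}
    - {"xyz":[0,2,38],"angular":[0,0,0],"claw":1}
    - {"xyz":[0,2,44],"angular":[0,0,0],"claw":1}
    - {"xyz":[0,2,49],"angular":[0,0,0],"claw":1}
    - {"xyz":[0,2,54],"angular":[0,0,0],"claw":1}

```text
clock: 7.85
ee_pos: [0.472, 0.1071, 0.1577]
orientation: [0.815, 0.579, 0.002, -0.001]
wrist_force: [-0.5, 0.6, 3.4]
finger_gap: 0.0001
```

>>> jog_arm:
  plan:
    - {"xyz":[0,0,5],"angular":[0,0,0],"claw":1}
    - {"xyz":[0,0,10],"angular":[0,0,0],"claw":1}
    - {"xyz":[0,0,15],"angular":[0,0,0],"claw":1}
    - {"xyz":[0,0,20],"angular":[0,0,0],"claw":1}
    - {"xyz":[0,0,25],"angular":[0,0,0],"claw":1}

```text
clock: 8.48
ee_pos: [0.4719, 0.1073, 0.1324]
orientation: [0.815, 0.579, 0.002, -0.001]
wrist_force: [-1.4, 0.7, 3.1]
finger_gap: 0.0002
```

>>> jog_arm:
  plan:
    - {"xyz":[0,0,5],"angular":[0,0,0],"claw":1}
    - {"xyz":[0,0,10],"angular":[0,0,0],"claw":1}
    - {"xyz":[0,0,15],"angular":[0,0,0],"claw":1}
    - {"xyz":[0,0,20],"angular":[0,0,0],"claw":1}
    - {"xyz":[0,0,25],"angular":[0,0,0],"claw":1}

```text
clock: 9.1
ee_pos: [0.4719, 0.1074, 0.107]
orientation: [0.815, 0.579, 0.002, -0.001]
wrist_force: [-2.3, 0.9, 3.3]
finger_gap: -0.0001
```

>>> jog_arm:
  plan:
    - {"xyz":[0,0,4],"angular":[0,0,0],"claw":1}
    - {"xyz":[0,0,8],"angular":[0,0,0],"claw":1}
    - {"xyz":[0,0,12],"angular":[0,0,0],"claw":1}
    - {"xyz":[0,0,16],"angular":[0,0,0],"claw":1}
    - {"xyz":[0,0,20],"angular":[0,0,0],"claw":1}

```text
clock: 9.72
ee_pos: [0.4718, 0.1075, 0.0867]
orientation: [0.815, 0.579, 0.002, -0.001]
wrist_force: [-2.9, 0.5, 2.3]
finger_gap: 0.0003
```

```bash
python3 -c "
from h import *; togo(-1,.058)"
```

```text
9.725 xyz [-0.4 -1.8 28.7] ang [-0.  -0.2  0. ] tcp [0.4718 0.1075 0.0867] F [-2.9  0.5  2.3] q [ 0.05  0.3  -0.45  0.83  0.    0.39] gap 0.0003
```

>>> jog_arm:
  plan:
    - {"xyz":[0,-1,4],"angular":[0,0,0],"claw":1}
    - {"xyz":[0,-2,8],"angular":[0,0,0],"claw":1}
    - {"xyz":[0,-2,12],"angular":[0,0,0],"claw":1}
    - {"xyz":[0,-2,15],"angular":[0,0,0],"claw":1}
    - {"xyz":[0,-2,18],"angular":[0,0,0],"claw":1}

```text
clock: 10.35
ee_pos: [0.47, 0.1082, 0.0686]
orientation: [0.815, 0.579, 0.002, -0.001]
wrist_force: [0.2, 0.7, 2.5]
finger_gap: -0.0
```

>>> jog_arm:
  plan:
    - {"xyz":[0,0,3],"angular":[0,0,0],"claw":1}
    - {"xyz":[0,0,6],"angular":[0,0,0],"claw":1}
    - {"xyz":[0,0,9],"angular":[0,0,0],"claw":1}
    - {"xyz":[0,0,10],"angular":[0,0,0],"claw":1}
    - {"xyz":[0,0,10],"angular":[0,0,0],"claw":1}

```text
clock: 10.98
ee_pos: [0.4705, 0.1083, 0.0614]
orientation: [0.815, 0.579, 0.003, -0.0]
wrist_force: [-18.4, -2.0, 66.9]
finger_gap: -0.0002
```

>>> jog_arm:
  plan:
    - {"xyz":[0,0,-10],"angular":[0,0,0],"claw":1}
    - {"xyz":[0,0,-40],"angular":[0,0,0],"claw":1}
    - {"xyz":[0,0,-90],"angular":[0,0,0],"claw":1}
    - {"xyz":[0,0,-140],"angular":[0,0,0],"claw":1}
    - {"xyz":[0,0,-170],"angular":[0,0,0],"claw":1}

```text
clock: 11.6
ee_pos: [0.4699, 0.1077, 0.2335]
orientation: [0.815, 0.579, 0.004, 0.0]
wrist_force: [0.9, -0.2, -0.6]
finger_gap: 0.0002
```

```bash
python3 - <<'E'
from h import *; togo(-1,.1625)
from cell import env
a=env.camera("side")["color"][160:270,230:350,::-1]; b=env.camera("scene")["color"][150:260,240:360,::-1]
cv2.imwrite("pics/e.png",cv2.resize(np.hstack([a,b]),(800,367),interpolation=cv2.INTER_CUBIC))
E
```

```text
11.6 xyz [-0.2 -0.2 71. ] ang [ 0.3 -0.3  0.1] tcp [0.4699 0.1077 0.2335] F [ 0.9 -0.2 -0.6] q [ 0.05  0.19 -0.17  1.21  0.    0.39] gap 0.0002
```

View pics/e.png

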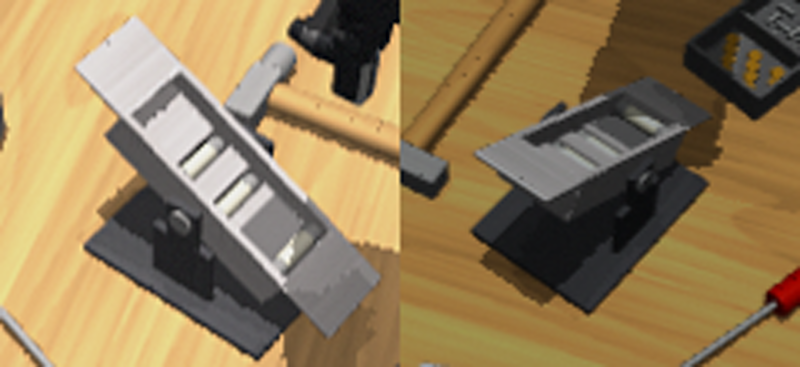

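One link lies in each pocket (left view, (203,157) and (238,193)). The spare is at the end of the channel (295,248), the board is tipped towards the channel, and the gripper is clear. Handing in.

```bash
python3 -c "
from cell import env
print(env.sign_off())"
```

```text
the job is handed in; nothing more can be done
None
```

I pressed down the grey board's raised run-out end with the shut fingers until it hit the stop, and all three links rolled out of the channel. Two dropped into the pockets and the third went on to the run-out. I then pressed the channel end down to its stop, lifted clear and handed the job in at about 11.7 s.

- **Final check:** the last pictures show one link in each pocket, the spare in the channel, the board tipped towards the channel, and the gripper well above it. The fingers touched only the two press tabs, and the orange and pink look-alikes were left alone.
- **Disagreements:** one move was refused for a missing key and sent again, with no effect on the scene. The second press ran harder into the stop than I intended, about 70 N at the wrist through the fingertips. That is under the 120 N wrist limit. It is above the 40 N limit on the arm and gripper body, but only the fingertips were pressing.

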